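# Lever the machine foot up onto its catches

## Task

Take the pry bar, put its nose into the notch under the front edge of the heavy machine foot with the bar resting over the fulcrum block, and lever the foot up gently until the spring catches on both sides have snapped in under it; stop as soon as you feel the foot come against its stops. Then ease off so that the foot rests on the catches, pull the bar out and lay it flat on the bench, clear of the fixture. Lift the foot with the bar alone, and leave the bottle, the tin and the angle bracket where they stand.

Things in the scene. Friction and masses are not known exactly. Their poses are not given: they have to be found in the camera images.
- bar_grip (a point): centre of the black handle of the loose pry bar (0.35 kg), half-way up, 11 mm above the bar's flat underside, on which it lies on the bench. x along the bar to the nose, z up. Handle 100 mm long (x -50 to +50), 24 wide, 22 high; ahead of it a steel blade 18 mm wide, 8 thick, its underside flush with the handle's, ending in a round nose 188 mm ahead of this point
- bar_nose (a point): tip of the bar's round nose (radius 4 mm), half-way up the 8 mm thick blade, 188 mm ahead of the handle's centre and 7 mm lower; axes as the bar's. No more than 80 N may bear on the foot here: the foot's own weight takes 20 to 50 N, the rest is left for feeling the stops
- bed: fixed dark steel bed plate, 8 mm thick; origin on the bench under the centre of the machine foot as it first stands; x points to the back, from the fulcrum to the foot. Its tongue to the front carries the fulcrum block. A low fence and guides locate the foot's rear edge
- foot: grey cast machine foot, loose, about 4 to 6 kg, on the bed plate: 110 mm (x) x 120 (y) x 44 high, with a round pedestal to 109 mm; origin at the centre of its underside. In the middle of its front (-x) edge a pry notch 46 mm wide, 28 high from the underside, 35 deep. It tips up about its rear lower edge (x = +55). Steel side lugs at x = -42, 12 to 38 mm above the underside
- lip (a point): middle of the lower front edge of the lip over the notch, on the foot's front face, 28 mm above the foot's underside (36 mm above the bench at rest); axes as the foot's. It rises when the foot is levered: about 1.13 times the lift of the lugs
- fulcrum: fixed steel fulcrum block on the bed's tongue, 30 mm (x) x 50 mm (y); origin at the centre of its underside on the plate (8 mm above the bench)
- crest (a point): top of the fulcrum's rounded crest (radius 12 mm, along y), 36 mm above the bed plate, 40 to 50 mm in front of the foot's lip; two cheeks beside the bar stand 10 mm above the crest, 36 mm apart; axes as the bed's
- bottle: white glue bottle, 34 x 34 x 100 mm, a bystander; origin at its underside
- tin: yellow tin, 62 x 62 x 90 mm, a bystander; origin at its underside
- angle: galvanised angle bracket, 45 x 50 x 47 mm, a bystander; origin at its underside
- catch_l (a point): on the bed plate, in the middle of the left (+y) catch: a fixed steel post, 70 to 90 mm high, with a spring pawl that snaps in by itself under the foot's side lug once that is raised enough, and a rigid stop arm that the lug meets about 6 mm higher. The height is set anew each time and not given: the pawls catch at a lug lift of 10 to 19 mm, the same both sides
- catch_r (a point): the same for the right (-y) catch, its mirror image; posts, pawls and arms take up x -13 to +13 mm about this point and reach from 60 to 95 mm sideways from the bed's middle line

How it is judged:
By the outcome, as a careful person would: the job done as asked, in the order asked, and still so for the second after the job is handed in, with the robot touching nothing.
It also fails if it takes over 72 s, if anything falls off the work surface, if the arm or the gripper's body presses on something with over 40 N, if the wrist force passes 120 N, or if a joint passes its speed limit or range.

## Robot

A 7-joint arm with a two-finger parallel gripper is mounted at the origin on a cart in front of the work surface, level with it; the furniture and walls round the work are solid. World frame = base frame: x ahead of the robot, y to its left, z up, the work surface at z = 0. Lengths are in m, angles in rad, forces in N, time in s.
With the tool pointing down it reaches from about 0.425 to 0.925 m from the base axis. Payload 6.8 kg.
Tool frame: the origin (TCP) lies on the centre line of the jaws, within the pads' length; the fingertips stand 25 mm ahead of it and the grasp point (between the pads) lies 6 mm ahead of it; z points along the fingers, y is the line along which they close (so a half turn about z gives the same grasp; the last joint's range is limited). The gripper opens to 85 mm and grips with 20 to 120 N. Pads are 22 mm wide; open, the fingers measure 114 mm over their backs; the gripper's body (76 mm by 85 mm) begins 54 mm behind the grasp point. The pads swing forward as they close: fully open they stand 13 mm farther back than shut.
Start: joints at [1.127, 0.477, 0.022, 1.555, -0.011, 1.109, -0.083], TCP at [0.222, -0.637, 0.256] pointing down, gripper open.
Joint ranges: [-2.96, 2.96], [-0.34, 2.1], [-1.41, 1.46], [0.24, 2.44], [-1.37, 4.51], [0.17, 1.92], [-2.96, 2.96]. Speed limits (rad/s): [2.39, 2.39, 3.14, 3.14, 3.14, 3.14, 3.14].

## Interface

Orientations are given as a rotation vector (axis times angle).
In Python, from bench import telemetry, grab_frame, job gives the robot as it stands.
- The arm moves only by the tool apply_moves, never from a script. Its argument "rows" is a list of rows, each a list of 2 entries, a list of its own where there are three numbers: the shift along the tool's x, y, z each as a share of 250 mm, from -1 to 1, then the turn, a rotation vector about the tool's x, y, z each as a share of pi rad, from -1 to 1. A call has 1 to 10 rows; each row is the pose to reach, as a shift and turn from the pose commanded when the call began, along the tool's axes at that moment, turning the shorter way round; what a row does not reach only later rows make up. A row lasts 1/8 s, in which the tool goes at most 62.5 mm and 10.7 degrees, less where a joint would pass 70% of its speed; a pose out of reach is approached as far as the arm can. A call with a number of a shift or a turn outside -1 to 1 is refused whole. A call with a gripper value outside its range is refused whole. "jaw" is the gripper's target within -1 to 1 (fully open at 1, half-way at 0, shut at -1), set as the call begins (left out, the last holds). The fingers move at their own pace and stop on an object; "newtons" is the grip in N (left out, the last holds). Time passes only in rows, so rows that repeat a pose let the fingers close. It gives the time, the measured TCP pose, the force, the opening and the grip force at its end, in the units of the state.
- telemetry.get_obs(): the state, without advancing time (a new reading comes with each control period).
- grab_frame(name): name is "side" or "top" or "wrist"; returns a dict with "frame" (384x512x3 uint8, red, green, blue), "vertical_fov" (degrees; the focal length in pixels is half the picture's height over the tangent of half this angle, whatever the lens; pixels are square), "cx", "cy" (the principal point, pixels), "k1" (the pictures are not rectified: a ray, as slopes to the right and down, at radius r is drawn at 1 + k1 r^2 times it, then the intrinsics apply), "origin" and "attitude" of the camera in the world. Camera axes: x right, y up, looking along -z (the intrinsics and any distortion apply to the point x, -y, -z); pixel columns grow to the right and rows downward; lengths in m; the calibration is good to about 2 mm. A picture is of the moment at which its call begins. There is no depth.
- job.hand_in(): hands the job in; it is judged then, once.
The state is a dict: "clock": time; "joints": joint angles; "qvel": joint speeds; "tau": joint torques, N m; "tcp_pos": TCP position; "orientation": TCP orientation; "contact_force": force on the tool from outside, world axes, zero at the start; "moment": the same for the moment, N m; "grip_width": finger opening in m; "gripper_force": force on a finger pad.
Only numpy, scipy, OpenCV 4.12 (cv2) and the standard library are available. Lean on these libraries where they do the work, as an engineer would, in place of code of your own. Each camera call takes 0.05 s, during which the arm holds its last target. There are 200 camera calls.

## Working session

There is one attempt and no reset: what is moved stays moved. The work goes in short steps, Python scripts to look and compute and a tool call to move; the robot and the scene stay as the last step left them, time stands still between calls to the robot, and variables do not carry over. Pictures are saved under pics/ and viewed, at most 10 in all, crops included, and the job is handed in when it is done.

Besides the shell and the picture viewer there is one more tool, called after ">>>" by a JSON object that holds its "api" and its "payload". apply_moves: Moves the arm, as the interface text tells. Its arguments: {"type":"object","properties":{"rows":{"type":"array"},"jaw":{"type":"number"},"newtons":{"type":"number"}},"required":["rows"]}

```bash
mkdir -p pics
cat > h.py <<'E'
import numpy as np, cv2
from scipy.spatial.transform import Rotation as R
from bench import telemetry, grab_frame, job
def grab(n,save=None):
    g=grab_frame(n)
    if save: cv2.imwrite('pics/'+save,cv2.cvtColor(g['frame'],cv2.COLOR_RGB2BGR))
    return g
def att(g):
    a=np.array(g['attitude'],float)
    if a.shape==(3,3): return a
    return (R.from_rotvec(a) if a.size==3 else R.from_quat(a)).as_matrix()
def ray(g,u,v):
    f=192/np.tan(np.radians(g['vertical_fov'])/2)
    K=np.array([[f,0,g['cx']],[0,f,g['cy']],[0,0,1]])
    p=cv2.undistortPoints(np.array([[[u,v]]],float),K,np.array([g['k1'],0,0,0,0.]))[0,0]
    return np.array(g['origin']),att(g)@np.array([p[0],-p[1],-1])
def plane(g,u,v,z):
    o,d=ray(g,u,v); return o+d*(z-o[2])/d[2]
def proj(g,P):
    f=192/np.tan(np.radians(g['vertical_fov'])/2)
    c=att(g).T@(np.array(P)-np.array(g['origin'])); s=np.array([c[0],-c[1]])/-c[2]
    s=s*(1+g['k1']*(s@s)); return s*f+[g['cx'],g['cy']]
E
python3 - <<'E'
from h import *
import pickle
for n in ['top','side']:
    g=grab(n,n+'0.png'); pickle.dump(g,open(n+'0.pkl','wb'))
    print(n,{k:g[k] for k in g if k!='frame'})
print(telemetry.get_obs())
E
```

```text
top {'vertical_fov': 42.23649251833921, 'cx': 255.71737990470697, 'cy': 197.6908273808852, 'k1': 0.05011894791043613, 'origin': array([0.47047705, 0.10830049, 1.17805966]), 'attitude': array([ 0.05461708, -0.04360952, -1.55171835])}
side {'vertical_fov': 44.08749497064543, 'cx': 259.7690589358442, 'cy': 190.3623078385148, 'k1': -0.19690406297540028, 'origin': array([0.43203724, 0.90584425, 0.74049423]), 'attitude': array([ 0.08118213, -1.26631883, -2.74750964])}
{'clock': 0.1, 'joints': array([ 1.12692672,  0.47770975,  0.02232625,  1.55629569, -0.01148952,
        1.10927874, -0.08308281]), 'qvel': array([ 0.00126288, -0.000506  , -0.00118325, -0.00213529, -0.00058214,
        0.0004037 , -0.00165542]), 'tau': array([ 4.72288200e-03, -5.97763109e+01,  1.61384035e+00, -2.81955564e+01,
        1.28561578e-02,  5.03078161e-03,  4.52526353e-05]), 'tcp_pos': array([ 0.22226084, -0.63687217,  0.25545176]), 'orientation': array([-3.09591113e+00, -5.24786141e-01,  5.85858941e-04]), 'contact_force': array([-0.1264338 , -0.28310898, -0.04334302]), 'moment': array([ 0.03940619,  0.07070025, -0.01104725]), 'gripper_force': 0.0, 'grip_width': 0.08539451353006348}
```

View pics/top0.png

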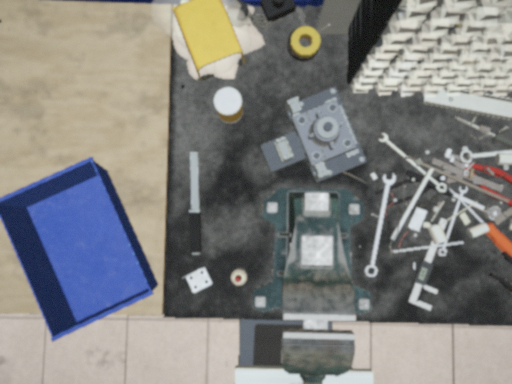

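View pics/side0.png

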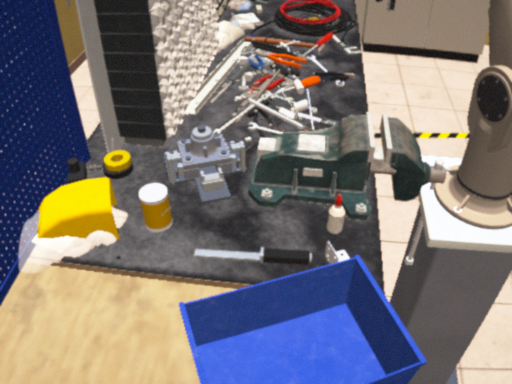

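Top: bar with handle at (195,232) and nose at (194,152), foot at (327,128), fulcrum at (285,148), tin at (228,100), bottle at (239,277), angle bracket at (198,280). The bed's x axis runs up and to the right, a yaw of about -65°. I'll zoom in to get the key pixels.

Run:
```python
import pickle,cv2,numpy as np
from h import *
t=pickle.load(open('top0.pkl','rb'));s=pickle.load(open('side0.pkl','rb'))
a=cv2.resize(t['frame'][80:190,250:380],None,fx=4,fy=4,interpolation=cv2.INTER_CUBIC)
b=cv2.resize(s['frame'][115:210,155:260],None,fx=5,fy=5,interpolation=cv2.INTER_CUBIC)
cv2.imwrite('pics/ta.png',a[:,:,::-1]);cv2.imwrite('pics/sb.png',b[:,:,::-1])
# bar: dark handle mask & blade by brightness in top
f=t['frame'].astype(int);g=f.sum(2)/3
for nm,m,z in [('handle',g<28,.022),('blade',g>100,.008)]:
    mm=np.zeros_like(m);mm[145:262,182:208]=m[145:262,182:208]
    n,l,st,c=cv2.connectedComponentsWithStats(mm.astype(np.uint8))
    i=1+np.argmax(st[1:,4]); r=cv2.minAreaRect(np.argwhere(l==i)[:,::-1].astype(np.float32))
    bp=cv2.boxPoints(r);print(nm,st[i],r); print(np.round([plane(t,*p,z) for p in bp],4))
```

```text
Traceback (most recent call last):
ValueError: attempt to get argmax of an empty sequence
```

View pics/ta.png

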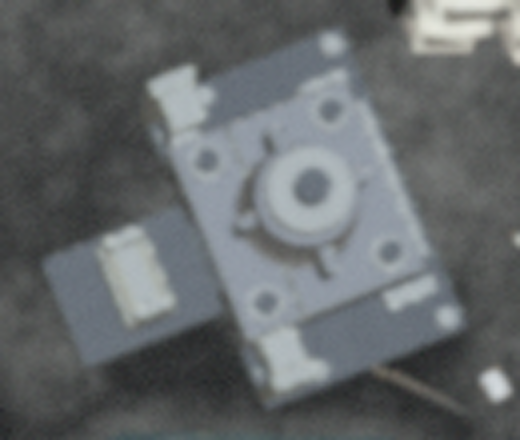

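View pics/sb.png

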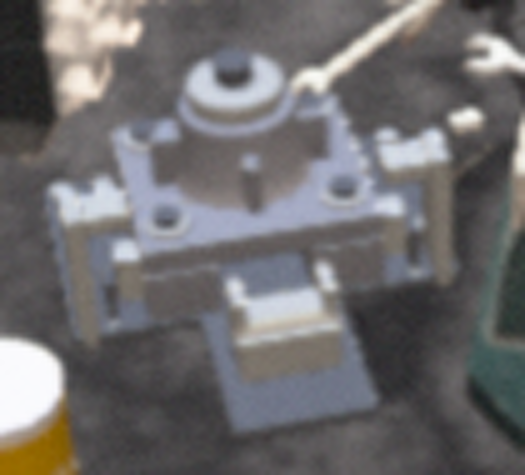

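Top crop: foot bolt holes at (206,160), (330,110), (390,250) and (266,302), fulcrum top centre at about (137,275), tongue front corners at (43,262) and (93,362). Side crop: crest between the cheeks at about (287,308), with the notch behind it.

Run:
```python
import pickle,cv2,numpy as np
from h import *
t=pickle.load(open('top0.pkl','rb'));s=pickle.load(open('side0.pkl','rb'))
T=lambda u,v,z:plane(t,250+(u-1.5)/4,80+(v-1.5)/4,z)
S=lambda u,v,z:plane(s,155+(u-2)/5,115+(v-2)/5,z)
H=[T(*p,.052) for p in [(206,160),(330,110),(390,250),(266,302)]]
print('holes',np.round(H,4)); c=np.mean(H,0); print('c',c)
for a,b in [(1,0),(2,3)]:
    d=H[a]-H[b];print('len',np.linalg.norm(d),np.degrees(np.arctan2(d[1],d[0])))
for a,b in [(0,3),(1,2)]:
    d=H[a]-H[b];print('len',np.linalg.norm(d),np.degrees(np.arctan2(d[1],d[0]))-90)
fe=[T(172,145,.052),T(250,335,.052)];d=fe[0]-fe[1];print('front edge',fe,np.linalg.norm(d),np.degrees(np.arctan2(d[1],d[0]))-90)
to=[T(43,262,.008),T(93,362,.008)];d=to[0]-to[1];print('tongue',to,np.mean(to,0),np.linalg.norm(d),np.degrees(np.arctan2(d[1],d[0]))-90)
print('fulcrum top', T(137,275,.047),'side crest',S(287,308,.044))
print('side cheeks',S(237,292,.054),S(325,275,.054))
print('side holes',[np.round(S(*p,.052),4) for p in [(168,215),(343,187)]])
f=t['frame'].astype(int);g=cv2.GaussianBlur(t['frame'],(3,3),0).astype(int).sum(2)/3
for r in range(146,262,6): print(r,g[r,182:210].astype(int))
```

```text
holes [[ 0.7219  0.0164  0.052 ]
 [ 0.7518 -0.054   0.052 ]
 [ 0.6717 -0.0889  0.052 ]
 [ 0.6407 -0.0189  0.052 ]]
c [ 0.69652444 -0.03634634  0.052     ]
len 0.07646034726707689 -66.94851052363185
len 0.07658710238303182 -66.15530960131962
len 0.0884591499040668 -66.50952986791637
len 0.08739995348360771 -66.42592276769066
front edge [array([0.73021514, 0.03593451, 0.052     ]), array([ 0.62168172, -0.01001997,  0.052     ])] 0.11786143637885917 -67.05156319982515
tongue [array([0.66899861, 0.1085011 , 0.008     ]), array([0.60991998, 0.07785175, 0.008     ])] [0.63945929 0.09317642 0.008     ] 0.06655574465378755 -62.580199220645795
fulcrum top [0.65580842 0.05451296 0.047     ] side crest [0.65345482 0.06058571 0.044     ]
side cheeks [0.67600228 0.06391434 0.054     ] [0.63750973 0.04613375 0.054     ]
side holes [array([0.7238, 0.0062, 0.052 ]), array([ 0.6428, -0.0271,  0.052 ])]
146 [117 118 116 113 112 112 111 110 107 104 102 101 101 101 101 101 102 104
 106 107 109 109 109 110 109 106 103  99]
152 [109 107 108 111 114 116 121 134 151 160 163 162 161 159 151 136 120 109
 105 
[... 1282 characters left out ...]
 48 56 69 76 79 79 80
 79 78 78 79]
224 [53 54 55 56 57 58 56 53 50 48 47 48 48 48 47 47 47 48 54 65 76 85 90 93
 92 89 87 88]
230 [53 53 54 56 57 57 54 52 51 51 49 49 50 49 49 49 48 49 57 69 80 88 93 96
 98 98 99 99]
236 [58 59 60 61 60 58 56 54 51 50 50 50 50 50 49 49 49 48 51 62 71 76 81 86
 88 90 94 99]
242 [57 57 56 56 56 55 53 52 50 49 49 49 49 49 49 49 48 47 51 63 71 75 77 78
 81 85 90 94]
248 [56 55 55 54 53 53 54 54 52 48 46 46 48 49 50 49 47 47 49 57 68 77 82 85
 87 87 87 89]
254 [ 54  53  54  56  57  56  55  56  62  79 102 116 122 124 124 121 112  97
  82  71  67  67  68  70  73  76  79  83]
260 [57 58 60 64 65 67 68 68 68 67 64 60 56 54 54 54 53 52 54 55 56 57 60 63
 64 64 62 60]
```

Run:
```python
import pickle,cv2,numpy as np
from h import *
t=pickle.load(open('top0.pkl','rb'))
g=t['frame'].astype(int).sum(2)/3
L=[]
for r in range(156,208,2):
    row=g[r,182:210]; th=140; x=np.where(row>th)[0]; a,b=x[0],x[-1]
    le=a-(row[a]-th)/(row[a]-row[a-1]); ri=b+(row[b]-th)/(row[b]-row[b+1])
    L.append(plane(t,182+(le+ri)/2,r,.008))
L=np.array(L); d=L[0]-L[-1]; p=np.polyfit(L[:,0],L[:,1],1); print('slope yaw deg',np.degrees(np.arctan(p[0])),np.std(L[:,1]-np.polyval(p,L[:,0])))
print('tip col',g[144:158,193].astype(int)); print('handle col',g[206:262,193].astype(int))
for r in [149.5,150,209,214,252,254,256]:
    P=plane(t,193.5,r,.006 if r<205 else .02); print(r,np.round(P,4),np.polyval(p,P[0]))
```

```text
slope yaw deg 2.6899239815156952 0.0002907489459564357
tip col [ 99  99 102 101 105 103 111 134 167 179 181 183 184 181]
handle col [177 178 175 170 176 166 131  82  53  52  42  45  48  45  50  47  46  48
  46  50  48  44  48  51  49  49  49  51  49  52  50  48  50  50  51  48
  49  48  49  50  48  45  46  46  51  66 108 134 125  92  65  57  62  63
  62  57]
149.5 [0.656  0.2672 0.006 ] 0.2671757238739816
150 [0.6548 0.2671 0.006 ] 0.2671195311439601
209 [0.514  0.2616 0.02  ] 0.2605072350087795
214 [0.5024 0.2613 0.02  ] 0.2599599537707811
252 [0.4144 0.2589 0.02  ] 0.25582603587207886
254 [0.4098 0.2588 0.02  ] 0.2556097761543863
256 [0.4052 0.2586 0.02  ] 0.2553936543741704
```

```bash
cat >> h.py <<'E'
def Rt(yaw,pitch=0):
    # tool x opposite to bar x; bar yaw (deg), bar pitch nose-down positive (deg)
    B=(R.from_euler('z',yaw,degrees=True)*R.from_euler('y',pitch,degrees=True)).as_matrix()
    return np.column_stack([-B[:,0],B[:,1],-B[:,2]])
def plan(p0,R0,p1,R1):
    s=R0.T@(np.array(p1)-p0)/.25; w=R.from_matrix(R0.T@R1).as_rotvec()/np.pi
    print(np.round(s,4).tolist(),np.round(w,4).tolist()); return np.array(p1),R1
def cur():
    o=telemetry.get_obs(); return np.array(o['tcp_pos']),R.from_rotvec(o['orientation']).as_matrix()
E
python3 - <<'E'
from h import *
p,r=cur()
for q,y in [((.41,-.45,.30),55),((.56,-.24,.30),95),((.54,0,.30),140),((.4645,.2582,.15),182.7)]:
    p,r=plan(p,r,q,Rt(y-180))
E
```

```text
[0.9553, -0.4585, -0.1776] [-0.0005, -0.0001, -0.1987]
[1.0322, 0.0097, 0.0] [0.0, 0.0, -0.2222]
[0.9633, 0.004, 0.0] [0.0, 0.0, -0.25]
[0.8952, 0.597, 0.6] [0.0, 0.0, -0.2372]
```

>>> {"api": "apply_moves", "payload": {"rows": [[[0.95,-0.46,-0.18],[0,0,-0.2]],[[0.95,-0.46,-0.18],[0,0,-0.2]],[[0.95,-0.46,-0.18],[0,0,-0.2]],[[0.95,-0.46,-0.18],[0,0,-0.2]],[[0.95,-0.46,-0.18],[0,0,-0.2]],[[0.95,-0.46,-0.18],[0,0,-0.2]]], "jaw": 1}}

```text
clock: 0.85
tcp_pos: [0.4095, -0.4497, 0.3012]
orientation: [-2.782, -1.459, 0.0]
contact_force: [-0.7, -1.1, -0.5]
grip_width: 0.0855
gripper_force: 0.0
```

>>> {"api": "apply_moves", "payload": {"rows": [[[1,0.01,0],[0,0,-0.22]],[[1,0.01,0],[0,0,-0.22]],[[1,0.01,0],[0,0,-0.22]],[[1,0.01,0],[0,0,-0.22]],[[1,0.01,0],[0,0,-0.22]]]}}

```text
clock: 1.48
tcp_pos: [0.5551, -0.243, 0.3007]
orientation: [-2.117, -2.319, -0.003]
contact_force: [-0.5, -0.5, 0.2]
grip_width: 0.0854
gripper_force: 0.0
```

>>> {"api": "apply_moves", "payload": {"rows": [[[0.96,0,0],[0,0,-0.25]],[[0.96,0,0],[0,0,-0.25]],[[0.96,0,0],[0,0,-0.25]],[[0.96,0,0],[0,0,-0.25]],[[0.96,0,0],[0,0,-0.25]]]}}

```text
clock: 2.1
tcp_pos: [0.5325, -0.0057, 0.3012]
orientation: [-1.071, -2.953, -0.0]
contact_force: [0.2, 0.1, -0.3]
grip_width: 0.0855
gripper_force: 0.0
```

Run:
```python
from h import *
p,r=cur(); plan(p,r,(.4645,.2582,.16),Rt(2.7))
```

```text
[0.8851, 0.6356, 0.5654] [0.0001, -0.0002, -0.2365]
```

>>> {"api": "apply_moves", "payload": {"rows": [[[0.885,0.635,0.565],[0,0,-0.2365]],[[0.885,0.635,0.565],[0,0,-0.2365]],[[0.885,0.635,0.565],[0,0,-0.2365]],[[0.885,0.635,0.565],[0,0,-0.2365]],[[0.885,0.635,0.565],[0,0,-0.2365]],[[0.885,0.635,0.565],[0,0,-0.2365]],[[0.885,0.635,0.565],[0,0,-0.2365]]]}}

```text
clock: 2.98
tcp_pos: [0.4679, 0.2537, 0.1593]
orientation: [0.059, -3.14, 0.004]
contact_force: [-0.5, -0.9, 0.0]
grip_width: 0.0855
gripper_force: 0.0
```

Run:
```python
from h import *
import pickle
p,r=cur(); print(p)
g=grab('wrist','w1.png'); pickle.dump(g,open('w1.pkl','wb')); print(g['origin'])
B=R.from_euler('z',2.7,degrees=True).as_matrix(); c=np.array([.4645,.2582,.0])
for n,q in dict(front=(.05,0,.022),back=(-.05,0,.022),nose=(.188,0,.004),l=(0,.012,.022),rr=(0,-.012,.022)).items(): print(n,proj(g,c+B@np.array(q)).round(1))
```

```text
[0.46792264 0.25370599 0.15931994]
[0.40053776 0.25094651 0.27652197]
front [261.2 238.8]
back [260.6 118.9]
nose [261.3 353.6]
l [275.7 181.7]
rr [246.1 182. ]
```

View pics/w1.png

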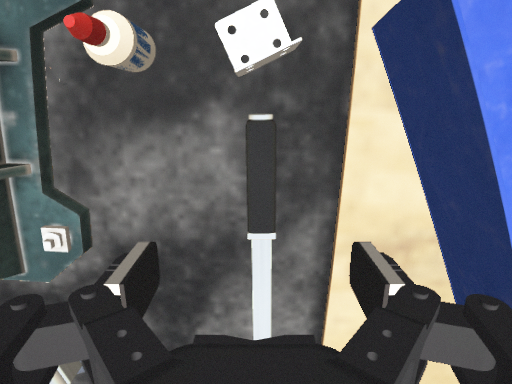

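The handle spans rows 119–239 at column 261, exactly where my estimate projects. Going down to grasp.

Run:
```python
from h import *
p,r=cur(); print(p); plan(p,r,(.4645,.2582,.0285),Rt(2.7))
```

```text
[0.46826307 0.25351835 0.15978994]
[0.0145, 0.0203, 0.5251] [-0.0006, 0.0001, -0.0033]
```

>>> {"api": "apply_moves", "payload": {"rows": [[[0.0145,0.02,0.3],[0,0,-0.003]],[[0.0145,0.02,0.4],[0,0,-0.003]],[[0.0145,0.02,0.48],[0,0,-0.003]],[[0.0145,0.02,0.525],[0,0,-0.003]],[[0.0145,0.02,0.525],[0,0,-0.003]],[[0.0145,0.02,0.525],[0,0,-0.003]]]}}

```text
clock: 3.78
tcp_pos: [0.4635, 0.2619, 0.03]
orientation: [-0.08, 3.139, 0.001]
contact_force: [0.7, 0.3, 0.2]
grip_width: 0.0856
gripper_force: 0.0
```

>>> {"api": "apply_moves", "payload": {"rows": [[[0,0,0],[0,0,0]],[[0,0,0],[0,0,0]],[[0,0,0],[0,0,0]],[[0,0,0],[0,0,0]],[[0,0,0],[0,0,0]],[[0,0,0],[0,0,0]],[[0,0,0],[0,0,0]],[[0,0,0],[0,0,0]]], "jaw": -1, "newtons": 110}}

```text
clock: 4.78
tcp_pos: [0.4627, 0.2613, 0.0294]
orientation: [-0.08, 3.14, -0.001]
contact_force: [-1.4, -1.5, 8.0]
grip_width: 0.0214
gripper_force: 108.5
```

Run:
```python
from h import *
p,r=cur(); print(p,telemetry.get_obs()); plan(p,r,(.4645,.2582,.17),Rt(2.7));
```

```text
[0.46273161 0.26131297 0.02938089] {'clock': 4.775, 'joints': array([-0.1106813 ,  0.67217676, -0.66754602,  2.01491283,  0.66132358,
        0.6801682 ,  0.41428635]), 'qvel': array([-7.98247906e-04, -9.03889629e-04,  1.61262038e-03,  9.18868781e-05,
        1.81333307e-03,  1.19866359e-03,  9.79201835e-04]), 'tau': array([ -0.63990891, -49.93802547,  -9.24529463, -15.35933197,
         0.21758433,  -0.77163421,   0.10810972]), 'tcp_pos': array([0.46273161, 0.26131297, 0.02938089]), 'orientation': array([-8.00925086e-02,  3.14012903e+00, -1.13339609e-03]), 'contact_force': array([-1.3802319 , -1.48633366,  7.97467096]), 'moment': array([-0.47799119,  0.25227061, -0.16882233]), 'gripper_force': 108.48784804344177, 'grip_width': 0.021431311041934253}
[-0.0067, -0.0132, -0.5625] [-0.0002, 0.0001, 0.0012]
```

```bash
cat >> h.py <<'E'
YAW=-66.4; c0=np.array([.6965,-.0363]); u=np.array([np.cos(np.radians(YAW)),np.sin(np.radians(YAW))])
off=np.array([-.0018,0,.0184])   # handle centre in tool frame
XC=-.1000
def w(x,z): return np.array([*(c0+x*u),z])
def bar(theta,s,c,xc=None):
    t=np.radians(theta); n=np.array([np.sin(t),np.cos(t)]); d=np.array([np.cos(t),-np.sin(t)])
    Q=np.array([XC if xc is None else xc,.032])+(.012+c)*n
    G=Q-d*(.188-s)+.011*n; N=Q+d*s+.004*n
    Rm=Rt(YAW,theta); return w(*G)-Rm@off,Rm,N
E
python3 - <<'E'
from h import *
P,Rm,N=bar(26,.065,.001);print('in',P,N)
P,Rm,N=bar(26,-.025,.008);print('pre',P,N)
p,r=cur()
a=plan(p,r,p+[0,0,.19],r)
b=plan(*a,P+[0,0,.07],Rt(YAW,0)); plan(*b,P,Rm)
E
```

```text
in [0.61899941 0.14109184 0.12481759] [-0.03412608  0.01878537]
pre [0.5878431  0.21240582 0.17056255] [-0.11194894  0.06453034]
[-0.0003, -0.0006, -0.76] [0.0, 0.0, 0.0]
[-0.4899, -0.2209, -0.0844] [-0.0001, 0.0003, 0.3851]
[0.0, 0.0, 0.28] [-0.0, 0.1444, -0.0]
```

>>> {"api": "apply_moves", "payload": {"rows": [[[0,0,-0.2],[0,0,0]],[[0,0,-0.45],[0,0,0]],[[0,0,-0.7],[0,0,0]],[[0,0,-0.75],[0,0,0]],[[0,0,-0.75],[0,0,0]],[[0,0,-0.75],[0,0,0]]]}}

```text
clock: 5.52
tcp_pos: [0.4615, 0.2603, 0.214]
orientation: [0.08, -3.137, 0.003]
contact_force: [-0.8, 0.6, -4.9]
grip_width: 0.0216
gripper_force: 109.1
```

>>> {"api": "apply_moves", "payload": {"rows": [[[-0.49,-0.22,-0.08],[0,0,0.385]],[[-0.49,-0.22,-0.08],[0,0,0.385]],[[-0.49,-0.22,-0.08],[0,0,0.385]],[[-0.49,-0.22,-0.08],[0,0,0.385]],[[-0.49,-0.22,-0.08],[0,0,0.385]],[[-0.49,-0.22,-0.08],[0,0,0.385]],[[-0.49,-0.22,-0.08],[0,0,0.385]],[[-0.49,-0.22,-0.08],[0,0,0.385]]]}}

```text
clock: 6.52
tcp_pos: [0.5868, 0.2126, 0.2338]
orientation: [-1.716, -2.629, 0.005]
contact_force: [-0.5, 0.1, -3.9]
grip_width: 0.0212
gripper_force: 109.0
```

>>> {"api": "apply_moves", "payload": {"rows": [[[0,0,0.1],[0,0.05,0]],[[0,0,0.2],[0,0.1,0]],[[0,0,0.26],[0,0.1445,0]],[[0,0,0.26],[0,0.1445,0]],[[0,0,0.26],[0,0.1445,0]],[[0,0,0.26],[0,0.1445,0]]]}}

```text
clock: 7.28
tcp_pos: [0.5874, 0.2152, 0.173]
orientation: [-1.496, -2.299, -0.347]
contact_force: [-0.7, 0.8, -4.2]
grip_width: 0.0214
gripper_force: 109.0
```

Run:
```python
from h import *
import pickle
p,r=cur();print(p,'target',bar(26,-.025,.008)[0]); print((Rt(YAW,26).T@r).round(4).tolist())
G=p+r@off; Bm=r@np.diag([-1,1,-1.]); N=G+Bm@np.array([.188,0,-.007]); print('pred nose',N)
ims=[]
for n in ['top','side']:
    g=grab(n); pickle.dump(g,open(n+'1.pkl','wb')); q=proj(g,N); q2=proj(g,w(XC,.044)); print(n,q,'grip',proj(g,G),'crest',q2)
    x,y=(q.astype(int)-[50,45]); x=max(x,0)
    ims.append(cv2.resize(g['frame'][y:y+120,x:x+100],None,fx=4,fy=4,interpolation=cv2.INTER_CUBIC)); print(x,y)
cv2.imwrite('pics/c1.png',np.hstack(ims)[:,:,::-1])
```

```text
[0.58739152 0.2152488  0.17298087] target [0.5878431  0.21240582 0.17056255]
[[1.0, 0.0055, -0.0015], [-0.0055, 1.0, 0.0003], [0.0015, -0.0003, 1.0]]
pred nose [0.65225248 0.06941    0.06718249]
top [277.67904975 148.3792502 ] grip [205.36850359 172.51137223] crest [283.45552486 148.29653569]
227 103
side [211.08233372 170.77833921] grip [226.21814517 185.64928716] crest [211.20288428 174.71623934]
161 125
```

View pics/c1.png

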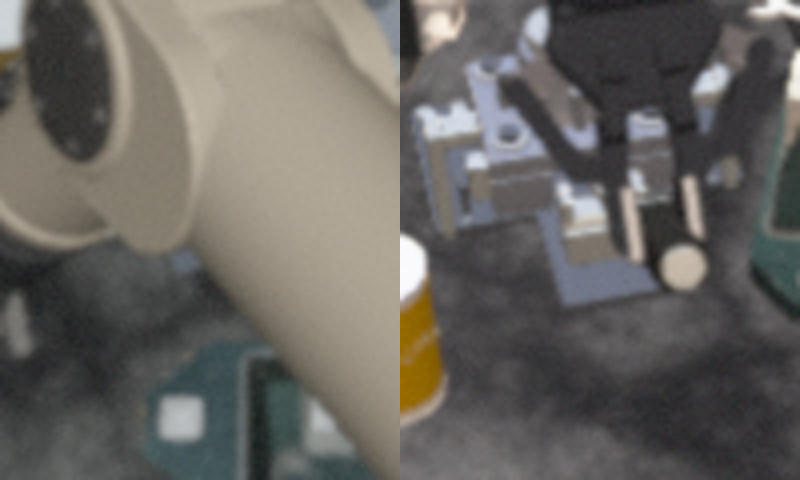

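Top is blocked by the arm. Side shows the handle's end at crop (683,268) with the blade lined up on the fulcrum, mostly hidden by the fingers. I'll check the in-hand pose with the wrist camera and by zooming the side view on the nose.

Run:
```python
from h import *
import pickle
p,r=cur(); G=p+r@off; Bm=r@np.diag([-1,1,-1.])
g=grab('wrist'); f=g['frame'].copy()
for q in [(-.05,0,.011),(-.05,.012,.011),(-.05,-.012,.011),(.05,0,.011),(.188,0,-.003),(.1,.009,-.003),(.1,-.009,-.003)]:
    v=proj(g,G+Bm@np.array(q)); print(q,v.round(1)); cv2.circle(f,tuple(int(k) for k in v.round()),2,(255,0,0),-1)
s=pickle.load(open('side1.pkl','rb'));h=s['frame'].copy()
for q in [(-.05,0,0),(.188,.009,-.003),(.188,-.009,-.003),(.1,0,-.003)]:
    v=proj(s,G+Bm@np.array(q)); print('side',q,v.round(1))
cr=cv2.resize(h[145:200,190:240],None,fx=7,fy=7,interpolation=cv2.INTER_CUBIC)
cv2.imwrite('pics/c2.png',np.hstack([f[:,100:420],np.vstack([cr,np.zeros((384,350,3),np.uint8)])[:384]])[:,:,::-1])
```

```text
(-0.05, 0, 0.011) [252.  151.3]
(-0.05, 0.012, 0.011) [282.9 151.3]
(-0.05, -0.012, 0.011) [221.  151.3]
(0.05, 0, 0.011) [252.4 359.6]
(0.188, 0, -0.003) [253.  502.7]
(0.1, 0.009, -0.003) [268.5 409.8]
(0.1, -0.009, -0.003) [237.  409.8]
side (-0.05, 0, 0) [231.4 191.5]
side (0.188, 0.009, -0.003) [207.1 169.7]
side (0.188, -0.009, -0.003) [214.7 168.3]
side (0.1, 0, -0.003) [217.5 176.7]
```

View pics/c2.png

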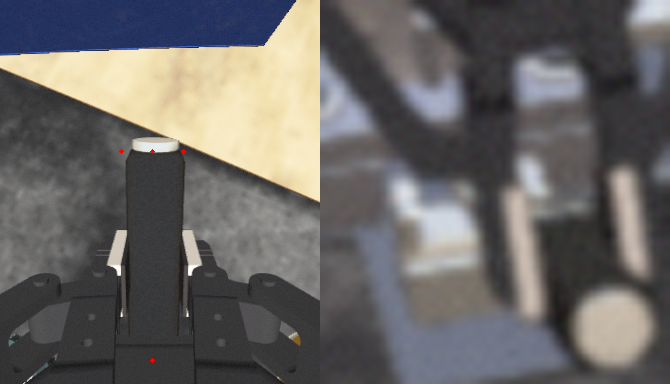

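The handle's back end is at wrist column 252, row 151, right where I predicted, so the bar sits straight in the grip. Next I slide in over the crest in stages, watching the force.

Run:
```python
from h import *
p,r=cur();print(p)
P,Rm,N=bar(26,.025,.003);print(P,N); plan(p,r,P,Rm)
P,Rm,N=bar(26,.065,.002);print(P,N); plan(p,r,P,Rm)
```

```text
[0.58753001 0.21431477 0.17248469]
[0.60495716 0.17323328 0.14415002] [-0.0692011   0.03811781]
[-0.2101, -0.0027, 0.0239] [0.0, 0.0004, 0.0013]
[0.61917491 0.14069014 0.12571638] [-0.03368771  0.01968417]
[-0.3701, -0.0034, 0.0281] [0.0, 0.0004, 0.0013]
```

>>> {"api": "apply_moves", "payload": {"rows": [[[-0.1,-0.003,0.01],[0,0,0.001]],[[-0.17,-0.003,0.02],[0,0,0.001]],[[-0.21,-0.003,0.024],[0,0,0.001]],[[-0.21,-0.003,0.024],[0,0,0.001]],[[-0.21,-0.003,0.024],[0,0,0.001]],[[-0.21,-0.003,0.024],[0,0,0.001]]]}}

```text
clock: 8.18
tcp_pos: [0.6048, 0.1727, 0.1434]
orientation: [-1.502, -2.292, -0.346]
contact_force: [0.8, 0.1, -3.7]
grip_width: 0.0215
gripper_force: 109.1
```

Run:
```python
from h import *
p,r=cur();o=telemetry.get_obs();print(p,o['contact_force'],o['moment'])
P,Rm,N=bar(26,.025,.003);print(Rm.T@(p-P)); print(Rm.T@o['contact_force'])
for s,c in [(.025,-.003),(.065,.002)]:
  P,Rm,N=bar(26,s,c); plan(p,r,P,Rm)
```

```text
[0.6047779  0.17267761 0.14343983] [ 0.76118547  0.08441045 -3.68963462] [-0.66838406 -0.2236494   0.01634876]
[-0.00070449 -0.00038673  0.00044656]
[-1.82180549  0.73131563  3.21654073]
[0.0028, 0.0015, 0.0222] [-0.0001, -0.0002, -0.0003]
[-0.1572, 0.0017, 0.0021] [-0.0001, -0.0002, -0.0003]
```

>>> {"api": "apply_moves", "payload": {"rows": [[[0.003,0.001,0.004],[0,0,0]],[[0.003,0.001,0.008],[0,0,0]],[[0.003,0.001,0.012],[0,0,0]],[[0.003,0.001,0.012],[0,0,0]]]}}

```text
clock: 8.68
tcp_pos: [0.6045, 0.1738, 0.1407]
orientation: [-1.503, -2.292, -0.346]
contact_force: [-0.2, -0.2, -0.9]
grip_width: 0.0215
gripper_force: 109.2
```

>>> {"api": "apply_moves", "payload": {"rows": [[[0,0,0.004],[0,0,0]],[[0,0,0.008],[0,0,0]],[[0,0,0.008],[0,0,0]]]}}

```text
clock: 9.05
tcp_pos: [0.6043, 0.1745, 0.139]
orientation: [-1.503, -2.292, -0.346]
contact_force: [-0.7, -0.0, 0.5]
grip_width: 0.0214
gripper_force: 109.6
```

Contact felt within a millimetre of where the model puts the crest. Inserting.

Run:
```python
from h import *
p,r=cur()
P,Rm,N=bar(26,.065,.002); plan(p,r,P,Rm)
```

```text
[-0.1563, 0.0006, -0.0169] [0.0001, 0.0, -0.0007]
```

>>> {"api": "apply_moves", "payload": {"rows": [[[0,0,-0.017],[0,0,0]],[[-0.03,0,-0.017],[0,0,0]],[[-0.06,0,-0.017],[0,0,0]],[[-0.09,0,-0.017],[0,0,0]],[[-0.12,0,-0.017],[0,0,0]],[[-0.15,0,-0.017],[0,0,0]],[[-0.156,0,-0.017],[0,0,0]],[[-0.156,0,-0.017],[0,0,0]]]}}

```text
clock: 10.05
tcp_pos: [0.6187, 0.1407, 0.1255]
orientation: [-1.503, -2.291, -0.346]
contact_force: [0.9, 0.2, -3.7]
grip_width: 0.0215
gripper_force: 109.1
```

Run:
```python
from h import *
p,r=cur();o=telemetry.get_obs();print(p,o['contact_force'],o['moment'])
P,Rm,N=bar(26,.065,.002);print('err',Rm.T@(p-P))
s=.065+12e-3*0
p0,r0=p,r
for th in [24,22,20,18,16,12,8,4,0,-4,-8]:
    P,Rm,N=bar(th,.065+.012*np.radians(26-th),0); 
    print(th,'nose top',(N[1]+.004).round(4),'nose x',N[0].round(4),P.round(3),end=' '); plan(p0,r0,P,Rm)
```

```text
[0.61871865 0.14071694 0.12546198] [ 0.92112985  0.2235464  -3.67469888] [-0.63832783 -0.24554004  0.0111002 ]
err [ 7.47300220e-05 -4.07369801e-04  3.19493568e-04]
24 nose top 0.024 nose x -0.0337 [0.618 0.144 0.12 ] [0.0035, 0.0016, 0.0242] [-0.0001, -0.0112, -0.0007]
22 nose top 0.0262 nose x -0.033 [0.617 0.146 0.117] [0.0067, 0.0016, 0.0417] [-0.0001, -0.0223, -0.0007]
20 nose top 0.0284 nose x -0.0323 [0.616 0.149 0.113] [0.0093, 0.0016, 0.0593] [-0.0002, -0.0335, -0.0007]
18 nose top 0.0306 nose x -0.0316 [0.615 0.151 0.109] [0.0112, 0.0016, 0.0769] [-0.0002, -0.0446, -0.0007]
16 nose top 0.0329 nose x -0.0311 [0.614 0.153 0.106] [0.0126, 0.0016, 0.0945] [-0.0002, -0.0557, -0.0007]
12 nose top 0.0375 nose x -0.0302 [0.612 0.157 0.098] [0.0135, 0.0016, 0.1296] [-0.0002, -0.0779, -0.0007]
8 nose top 0.0423 nose x -0.0297 [0.611 0.16  0.09 ] [0.012, 0.0017, 0.1644] [-0.0002, -0.1001, -0.0007]
4 nose top 0.0471 nose x -0.0294 [0.61  0.163 0.082] [0.0082, 0.0017, 0.1989] [-0.0003, -0.1223, -0.0007]
0 nose top 0.052 nose x -0.0296 [0.609 0.165 0.073] [0.0021, 0.0017, 0.2328] [-0.0003, -0.1446, -0.0007]
-4 nose top 0.0569 nose x -0.03 [0.608 0.166 0.065] [-0.0062, 0.0017, 0.2659] [-0.0003, -0.1668, -0.0007]
-8 nose top 0.0619 nose x -0.0308 [0.608 0.167 0.057] [-0.0168, 0.0018, 0.2982] [-0.0003, -0.189, -0.0007]
```

Inserted with no contact. Start levering, following the arc.

>>> {"api": "apply_moves", "payload": {"rows": [[[0.0035,0,0.024],[0,-0.011,0]],[[0.0067,0,0.042],[0,-0.022,0]],[[0.009,0,0.059],[0,-0.0335,0]],[[0.009,0,0.059],[0,-0.0335,0]]]}}

```text
clock: 10.55
tcp_pos: [0.6154, 0.1489, 0.1138]
orientation: [-1.556, -2.375, -0.271]
contact_force: [-0.1, -2.6, 1.4]
grip_width: 0.0215
gripper_force: 109.8
```

```bash
cat >> h.py <<'E'
def rep(ths,s0=.065):
    p,r=cur();o=telemetry.get_obs();f=o['contact_force']
    d=-r[:,0]; th=-np.degrees(np.arcsin(d[2])); print('theta',th.round(2),'tcp',p.round(4),'F',f.round(1),'Ftool',(r.T@f).round(1),'M',np.round(o['moment'],2))
    P,Rm,_=bar(th,s0+.012*np.radians(26-th),0); print('err vs arc (tool)',(Rm.T@(p-P)).round(4))
    for t in ths:
        P,Rm,_=bar(t,s0+.012*np.radians(26-t),0); print(t,end=' '); plan(p,r,P,Rm)
E
python3 -c "
from h import *
rep([18,16,14,12,10])"
```

```text
theta 19.82 tcp [0.6154 0.1489 0.1138] F [-0.1 -2.6  1.4] Ftool [-1.8 -1.1 -2.2] M [-0.63  0.03 -0.05]
err vs arc (tool) [ 0.0003 -0.0002 -0.0009]
18 [0.0022, 0.0009, 0.0192] [-0.0001, -0.0101, -0.0004]
16 [0.0055, 0.0009, 0.0366] [-0.0001, -0.0212, -0.0004]
14 [0.0081, 0.0009, 0.054] [-0.0001, -0.0324, -0.0004]
12 [0.0102, 0.0009, 0.0714] [-0.0001, -0.0435, -0.0004]
10 [0.0116, 0.0009, 0.0888] [-0.0001, -0.0546, -0.0004]
```

>>> {"api": "apply_moves", "payload": {"rows": [[[0.0015,0,0.01],[0,-0.005,0]],[[0.0022,0,0.019],[0,-0.01,0]],[[0.004,0,0.028],[0,-0.0155,0]],[[0.0055,0,0.037],[0,-0.021,0]],[[0.0055,0,0.037],[0,-0.021,0]]]}}

```text
clock: 11.18
tcp_pos: [0.6137, 0.1532, 0.1058]
orientation: [-1.588, -2.423, -0.225]
contact_force: [-1.0, -2.6, 6.2]
grip_width: 0.0216
gripper_force: 110.4
```

```bash
python3 -c "
from h import *
rep([14,12,10,8,6])"
```

```text
theta 16.13 tcp [0.6137 0.1532 0.1058] F [-1.  -2.6  6.2] Ftool [-0.2 -2.  -6.5] M [-0.48  0.45 -0.11]
err vs arc (tool) [ 0.0004 -0.      0.0002]
14 [0.0026, 0.0001, 0.0175] [-0.0, -0.0119, -0.0005]
12 [0.0058, 0.0001, 0.0347] [-0.0, -0.023, -0.0005]
10 [0.0084, 0.0001, 0.052] [-0.0, -0.0341, -0.0005]
8 [0.0103, 0.0001, 0.0693] [-0.0, -0.0452, -0.0005]
6 [0.0117, 0.0001, 0.0866] [-0.0, -0.0563, -0.0005]
```

>>> {"api": "apply_moves", "payload": {"rows": [[[0.0014,0,0.009],[0,-0.006,0]],[[0.0026,0,0.0175],[0,-0.012,0]],[[0.0042,0,0.026],[0,-0.0175,0]],[[0.0058,0,0.035],[0,-0.023,0]],[[0.007,0,0.0435],[0,-0.0285,0]],[[0.0084,0,0.052],[0,-0.034,0]],[[0.0095,0,0.0605],[0,-0.0395,0]],[[0.0103,0,0.069],[0,-0.045,0]],[[0.0103,0,0.069],[0,-0.045,0]]]}}

```text
clock: 12.3
tcp_pos: [0.6108, 0.1601, 0.0901]
orientation: [-1.657, -2.527, -0.117]
contact_force: [-1.7, -1.7, 7.0]
grip_width: 0.0214
gripper_force: 110.6
```

```bash
python3 -c "
from h import *
import pickle
rep([6,4,2,0,-2])
g=grab('side'); pickle.dump(g,open('side2.pkl','wb'))
cv2.imwrite('pics/s2.png',cv2.resize(g['frame'][110:210,150:270],None,fx=5,fy=5,interpolation=cv2.INTER_CUBIC)[:,:,::-1])
"
```

```text
theta 8.06 tcp [0.6108 0.1601 0.0901] F [-1.7 -1.7  7. ] Ftool [ 0.1 -2.3 -7. ] M [-0.32  0.54 -0.19]
err vs arc (tool) [ 0.0003  0.0001 -0.0001]
6 [0.0028, -0.0003, 0.018] [0.0, -0.0114, -0.0005]
4 [0.006, -0.0003, 0.035] [0.0, -0.0225, -0.0005]
2 [0.0086, -0.0003, 0.052] [0.0, -0.0336, -0.0005]
0 [0.0107, -0.0004, 0.0691] [0.0, -0.0448, -0.0005]
-2 [0.0121, -0.0004, 0.0861] [-0.0, -0.0559, -0.0005]
```

View pics/s2.png

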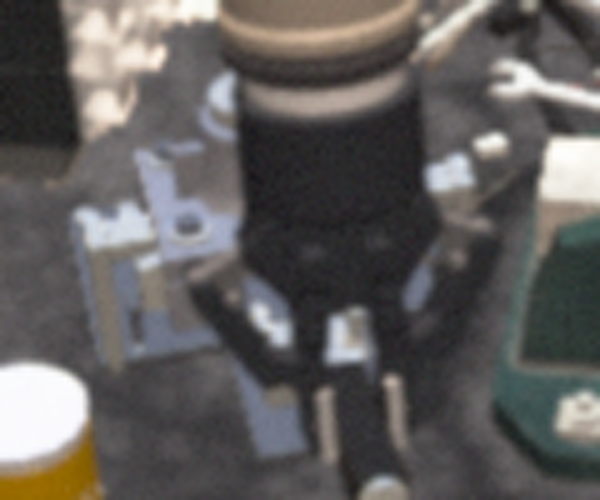

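The side view shows the foot tipping: the left front bolt hole has risen from row 158 to 154.4. Continue.

>>> {"api": "apply_moves", "payload": {"rows": [[[0.0014,0,0.009],[0,-0.006,0]],[[0.0028,0,0.018],[0,-0.0115,0]],[[0.0045,0,0.0265],[0,-0.017,0]],[[0.006,0,0.035],[0,-0.0225,0]],[[0.0073,0,0.0435],[0,-0.028,0]],[[0.0086,0,0.052],[0,-0.0335,0]],[[0.0086,0,0.052],[0,-0.0335,0]]]}}

```text
clock: 13.22
tcp_pos: [0.6094, 0.1639, 0.0784]
orientation: [-1.707, -2.602, -0.031]
contact_force: [-3.2, -3.3, 14.0]
grip_width: 0.0217
gripper_force: 111.5
```

```bash
python3 -c "
from h import *
rep([1,0,-1,-2])"
```

```text
theta 2.03 tcp [0.6094 0.1639 0.0784] F [-3.2 -3.3 14. ] Ftool [ -1.3  -4.2 -14. ] M [-0.17  0.94 -0.47]
err vs arc (tool) [ 0.0001  0.0004 -0.0008]
1 [0.0016, -0.0015, 0.0117] [0.0002, -0.0057, -0.0007]
0 [0.0034, -0.0016, 0.0201] [0.0002, -0.0113, -0.0007]
-1 [0.0051, -0.0016, 0.0285] [0.0002, -0.0168, -0.0007]
-2 [0.0066, -0.0016, 0.0369] [0.0002, -0.0224, -0.0007]
```

>>> {"api": "apply_moves", "payload": {"rows": [[[0.0008,0,0.004],[0,-0.0028,0]],[[0.0016,0,0.0085],[0,-0.0057,0]],[[0.0016,0,0.0085],[0,-0.0057,0]]]}}

```text
clock: 13.6
tcp_pos: [0.6092, 0.1645, 0.0764]
orientation: [-1.715, -2.614, -0.016]
contact_force: [-3.7, -3.3, 13.7]
grip_width: 0.0215
gripper_force: 111.6
```

```bash
python3 -c "
from h import *
rep([1,0,-1,-2])
g=grab('side'); 
import pickle; a=pickle.load(open('side2.pkl','rb')); i=pickle.load(open('side0.pkl','rb'))
def gr(x): return cv2.cvtColor(x['frame'],cv2.COLOR_RGB2GRAY)
T=gr(i)[152:166,181:197]
for x in (i,a,g):
    m=cv2.matchTemplate(gr(x)[138:172,175:205],T,cv2.TM_CCOEFF_NORMED);print(cv2.minMaxLoc(m)[1::2], end=' ')
b=gr(a)[148:162,181:197]; m=cv2.matchTemplate(gr(g)[138:172,175:205],b,cv2.TM_CCOEFF_NORMED);print('s2->now from (6,10)',cv2.minMaxLoc(m)[1::2])
"
```

```text
theta 1.03 tcp [0.6092 0.1645 0.0764] F [-3.7 -3.3 13.7] Ftool [ -1.3  -4.7 -13.7] M [-0.09  1.04 -0.46]
err vs arc (tool) [ 0.0001  0.0004 -0.0008]
1 [-0.0005, -0.0017, 0.0036] [0.0002, -0.0002, -0.0007]
0 [0.0014, -0.0017, 0.012] [0.0002, -0.0057, -0.0007]
-1 [0.0033, -0.0017, 0.0204] [0.0002, -0.0113, -0.0007]
-2 [0.005, -0.0017, 0.0288] [0.0002, -0.0168, -0.0007]
(0.9999958872795105, (6, 14)) (0.8312761187553406, (5, 11)) (0.801110565662384, (5, 8)) s2->now from (6,10) (0.8742915391921997, (6, 8))
```

>>> {"api": "apply_moves", "payload": {"rows": [[[0.0008,-0.001,0.0045],[0,-0.0028,0]],[[0.0016,-0.0015,0.009],[0,-0.0057,0]],[[0.0016,-0.0015,0.009],[0,-0.0057,0]]]}}

```text
clock: 14.02
tcp_pos: [0.6089, 0.165, 0.0743]
orientation: [1.723, 2.626, 0.002]
contact_force: [-2.9, -1.8, 14.5]
grip_width: 0.0212
gripper_force: 111.6
```

>>> {"api": "apply_moves", "payload": {"rows": [[[0.0008,0,0.004],[0,-0.0028,0]],[[0.0016,0,0.0084],[0,-0.0056,0]],[[0.0016,0,0.0084],[0,-0.0056,0]]]}}

```text
clock: 14.4
tcp_pos: [0.6088, 0.1654, 0.0725]
orientation: [1.715, 2.614, -0.013]
contact_force: [-3.5, -1.6, 16.5]
grip_width: 0.0215
gripper_force: 112.0
```

```bash
python3 -c "
from h import *
rep([-1,-2,-3,-4])"
```

```text
theta -0.99 tcp [0.6088 0.1654 0.0725] F [-3.5 -1.6 16.5] Ftool [ -0.3  -3.8 -16.5] M [-0.1   1.1  -0.52]
err vs arc (tool) [ 0.0001  0.0004 -0.0012]
-1 [-0.0004, -0.0018, 0.0047] [0.0005, -0.0, -0.0007]
-2 [0.0016, -0.0018, 0.013] [0.0005, -0.0056, -0.0007]
-3 [0.0034, -0.0018, 0.0214] [0.0005, -0.0111, -0.0008]
-4 [0.0051, -0.0018, 0.0297] [0.0005, -0.0167, -0.0008]
```

>>> {"api": "apply_moves", "payload": {"rows": [[[0.0008,0,0.0042],[0,-0.0028,0]],[[0.0008,0,0.0042],[0,-0.0028,0]]]}}

```text
clock: 14.65
tcp_pos: [0.6089, 0.1657, 0.0719]
orientation: [1.711, 2.607, -0.02]
contact_force: [-5.2, -2.5, 20.3]
grip_width: 0.0212
gripper_force: 112.4
```

>>> {"api": "apply_moves", "payload": {"rows": [[[0.0008,0,0.0042],[0,-0.0028,0]],[[0.0008,0,0.0042],[0,-0.0028,0]]]}}

```text
clock: 14.9
tcp_pos: [0.6089, 0.1658, 0.0714]
orientation: [1.707, 2.601, -0.027]
contact_force: [-6.3, -3.6, 24.8]
grip_width: 0.0215
gripper_force: 113.0
```

```bash
python3 -c "
from h import *
rep([-2,-3,-4])"
```

```text
theta -2.01 tcp [0.6089 0.1658 0.0714] F [-6.3 -3.6 24.8] Ftool [ -1.6  -7.2 -24.8] M [-0.16  1.73 -0.55]
err vs arc (tool) [-0.0001  0.0007 -0.0022]
-2 [0.0003, -0.0027, 0.0086] [0.0007, 0.0001, -0.001]
-3 [0.0023, -0.0027, 0.017] [0.0007, -0.0055, -0.001]
-4 [0.0041, -0.0027, 0.0253] [0.0006, -0.0111, -0.001]
```

The force is now climbing sharply (14 → 25 N over 2° of travel), so these are the stops. Ease off.

```bash
python3 -c "
from h import *
rep([0,2,4,6,8,10])"
```

```text
theta -2.01 tcp [0.6089 0.1658 0.0714] F [-6.3 -3.6 24.8] Ftool [ -1.6  -7.2 -24.8] M [-0.16  1.73 -0.55]
err vs arc (tool) [-0.0001  0.0007 -0.0022]
0 [-0.0041, -0.0026, -0.0079] [0.0007, 0.0112, -0.0009]
2 [-0.0091, -0.0026, -0.0244] [0.0007, 0.0223, -0.0009]
4 [-0.0146, -0.0026, -0.0407] [0.0007, 0.0334, -0.0009]
6 [-0.0207, -0.0025, -0.0569] [0.0007, 0.0445, -0.0009]
8 [-0.0274, -0.0024, -0.0729] [0.0007, 0.0556, -0.0009]
10 [-0.0347, -0.0024, -0.0887] [0.0008, 0.0667, -0.0009]
```

>>> {"api": "apply_moves", "payload": {"rows": [[[-0.002,-0.001,-0.008],[0,0.0055,0]],[[-0.004,-0.001,-0.016],[0,0.011,0]],[[-0.0065,-0.001,-0.0245],[0,0.017,0]],[[-0.009,-0.001,-0.033],[0,0.022,0]],[[-0.012,-0.001,-0.041],[0,0.028,0]],[[-0.0145,-0.001,-0.049],[0,0.0335,0]],[[-0.0145,-0.001,-0.049],[0,0.0335,0]]]}}

```text
clock: 15.78
tcp_pos: [0.6094, 0.1628, 0.0818]
orientation: [-1.69, -2.577, -0.062]
contact_force: [-2.4, -0.8, 8.2]
grip_width: 0.0213
gripper_force: 110.7
```

```bash
python3 -c "
from h import *
rep([6,8,10,12])"
```

```text
theta 4.1 tcp [0.6094 0.1628 0.0818] F [-2.4 -0.8  8.2] Ftool [ 0.8 -2.5 -8.1] M [-0.08  0.42 -0.2 ]
err vs arc (tool) [ 0.0004 -0.0001  0.0002]
6 [-0.0057, 0.0003, -0.0165] [0.0004, 0.0106, -0.0005]
8 [-0.0106, 0.0004, -0.0332] [0.0004, 0.0217, -0.0005]
10 [-0.0162, 0.0004, -0.0497] [0.0004, 0.0328, -0.0005]
12 [-0.0223, 0.0004, -0.0661] [0.0004, 0.0439, -0.0005]
```

>>> {"api": "apply_moves", "payload": {"rows": [[[-0.0028,0,-0.008],[0,0.0053,0]],[[-0.0057,0,-0.0165],[0,0.0106,0]],[[-0.0057,0,-0.0165],[0,0.0106,0]]]}}

```text
clock: 16.15
tcp_pos: [0.61, 0.1597, 0.0844]
orientation: [-1.674, -2.553, -0.086]
contact_force: [0.4, 1.5, 1.0]
grip_width: 0.0216
gripper_force: 109.6
```

```bash
python3 -c "
from h import *
rep([8,10,12])"
```

```text
theta 5.96 tcp [0.61   0.1597 0.0844] F [0.4 1.5 1. ] Ftool [ 1.3  1.  -0.9] M [-0.09 -0.24  0.09]
err vs arc (tool) [-0.0015 -0.0008  0.0012]
8 [0.0014, 0.0033, -0.0218] [-0.0001, 0.0113, -0.0006]
10 [-0.0035, 0.0033, -0.0385] [-0.0001, 0.0224, -0.0006]
12 [-0.0091, 0.0033, -0.055] [-0.0001, 0.0335, -0.0006]
```

>>> {"api": "apply_moves", "payload": {"rows": [[[0.0014,0.002,-0.015],[0,0.0057,0]],[[0.0014,0.002,-0.022],[0,0.0113,0]],[[-0.001,0.002,-0.031],[0,0.017,0]],[[-0.0035,0.003,-0.0385],[0,0.0224,0]],[[-0.0035,0.003,-0.0385],[0,0.0224,0]]]}}

```text
clock: 16.77
tcp_pos: [0.6113, 0.1574, 0.0937]
orientation: [-1.642, -2.5, -0.141]
contact_force: [0.2, -1.4, -3.0]
grip_width: 0.0217
gripper_force: 109.2
```

```bash
python3 -c "
from h import *
rep([12,14])
g=grab('side')
import pickle
pickle.dump(g,open('side3.pkl','wb')); a=pickle.load(open('side2.pkl','rb'))
def gr(x): return cv2.cvtColor(x['frame'],cv2.COLOR_RGB2GRAY)
b=gr(a)[148:162,181:197]; m=cv2.matchTemplate(gr(g)[138:172,175:205],b,cv2.TM_CCOEFF_NORMED);print('s2->now from (6,10)',cv2.minMaxLoc(m)[1::2])
"
```

```text
theta 9.99 tcp [0.6113 0.1574 0.0937] F [ 0.2 -1.4 -3. ] Ftool [-1.9 -0.4  2.7] M [-0.43 -0.17 -0.03]
err vs arc (tool) [-0.0008 -0.0005  0.    ]
12 [-0.0013, 0.0021, -0.0171] [-0.0004, 0.0111, -0.0011]
14 [-0.0063, 0.0021, -0.0339] [-0.0004, 0.0223, -0.0011]
s2->now from (6,10) (0.8966221213340759, (6, 9))
```

Unloaded at θ=10° and the foot stays up, so it is resting on the catches. Withdraw.

```bash
python3 -c "
from h import *
p,r=cur()
a=plan(p,r,*bar(13,.068,.003)[:2])
b=plan(p,r,*bar(13,-.045,.006)[:2])
"
```

```text
[-0.0067, 0.002, -0.0377] [-0.0004, 0.0168, -0.0009]
[0.444, 0.0007, -0.0735] [-0.0004, 0.0168, -0.0009]
```

>>> {"api": "apply_moves", "payload": {"rows": [[[-0.003,0.001,-0.02],[0,0.0084,0]],[[-0.0067,0.002,-0.0377],[0,0.0168,0]],[[0.05,0.002,-0.042],[0,0.0168,0]],[[0.12,0.002,-0.047],[0,0.0168,0]],[[0.2,0.001,-0.053],[0,0.0168,0]],[[0.3,0.001,-0.061],[0,0.0168,0]],[[0.4,0.001,-0.07],[0,0.0168,0]],[[0.444,0.001,-0.0735],[0,0.0168,0]],[[0.444,0.001,-0.0735],[0,0.0168,0]]]}}

```text
clock: 17.95
tcp_pos: [0.5687, 0.2568, 0.1316]
orientation: [-1.613, -2.465, -0.183]
contact_force: [0.3, -0.3, -3.6]
grip_width: 0.0214
gripper_force: 109.1
```

```bash
python3 -c "
from h import *
p,r=cur(); print(p,telemetry.get_obs()['contact_force'])
a=plan(p,r,p+[-.05,0.03,.08],Rt(YAW,0))
b=plan(*a,(.4627,.2613,.17),Rt(2.7))
plan(*b,(.4627,.2613,.031),Rt(2.7))
"
```

```text
[0.56871989 0.25680919 0.13155022] [ 0.29176344 -0.33379289 -3.56916551]
[0.2571, -0.1355, -0.269] [-0.0002, -0.0722, -0.0]
[-0.0038, -0.2462, 0.1662] [0.0, 0.0, -0.3839]
[0.0, 0.0, 0.556] [0.0, 0.0, 0.0]
```

>>> {"api": "apply_moves", "payload": {"rows": [[[0.257,-0.135,-0.27],[0,-0.072,0]],[[0.257,-0.135,-0.27],[0,-0.072,0]],[[0.257,-0.135,-0.27],[0,-0.072,0]],[[0.257,-0.135,-0.27],[0,-0.072,0]]]}}

```text
clock: 18.45
tcp_pos: [0.5202, 0.2838, 0.2107]
orientation: [-1.725, -2.624, 0.004]
contact_force: [0.1, -1.0, -5.0]
grip_width: 0.0215
gripper_force: 109.4
```

>>> {"api": "apply_moves", "payload": {"rows": [[[-0.004,-0.246,0.1],[0,0,-0.384]],[[-0.004,-0.246,0.1],[0,0,-0.384]],[[-0.004,-0.246,0.1],[0,0,-0.384]],[[-0.004,-0.246,0.1],[0,0,-0.384]],[[-0.004,-0.246,0.1],[0,0,-0.384]],[[-0.004,-0.246,0.1],[0,0,-0.384]],[[-0.004,-0.246,0.1],[0,0,-0.384]],[[-0.004,-0.246,0.1],[0,0,-0.384]],[[-0.004,-0.246,0.1],[0,0,-0.384]]]}}

```text
clock: 19.58
tcp_pos: [0.4638, 0.259, 0.1857]
orientation: [0.065, -3.138, 0.001]
contact_force: [-0.1, 0.1, -4.1]
grip_width: 0.0215
gripper_force: 109.4
```

```bash
python3 -c "
from h import *
import pickle
g=grab('side'); pickle.dump(g,open('side4.pkl','wb'))
p,r=cur(); print(p,telemetry.get_obs()['contact_force'])
plan(p,r,(.4627,.2613,.034),Rt(2.7))
cv2.imwrite('pics/s4.png',cv2.resize(g['frame'][110:210,150:270],None,fx=5,fy=5,interpolation=cv2.INTER_CUBIC)[:,:,::-1])
"
```

```text
[0.46365295 0.25934964 0.18595908] [ 0.77097544  0.74666455 -3.20582505]
[0.002, 0.0082, 0.6078] [-0.0001, -0.0008, -0.0014]
```

View pics/s4.png

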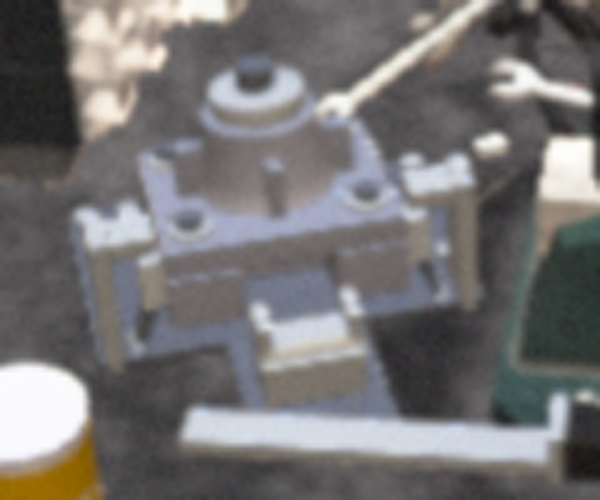

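The foot stands raised evenly: both front holes are about 4 px higher than at the start, with pawls under both lugs. Lay the bar down.

>>> {"api": "apply_moves", "payload": {"rows": [[[0.002,0.008,0.2],[0,0,0]],[[0.002,0.008,0.4],[0,0,0]],[[0.002,0.008,0.53],[0,0,0]],[[0.002,0.008,0.59],[0,0,0]],[[0.002,0.008,0.61],[0,0,0]],[[0.002,0.008,0.617],[0,0,0]],[[0.002,0.008,0.62],[0,0,0]],[[0.002,0.008,0.62],[0,0,0]]]}}

```text
clock: 20.62
tcp_pos: [0.463, 0.2625, 0.0322]
orientation: [0.071, -3.141, -0.001]
contact_force: [-0.3, 0.1, -3.2]
grip_width: 0.0212
gripper_force: 109.3
```

>>> {"api": "apply_moves", "payload": {"rows": [[[0,0,0.004],[0,0,0]],[[0,0,0.009],[0,0,0]],[[0,0,0.009],[0,0,0]]]}}

```text
clock: 21.0
tcp_pos: [0.4627, 0.2623, 0.0294]
orientation: [0.071, -3.14, -0.0]
contact_force: [-0.3, -0.6, -0.7]
grip_width: 0.0211
gripper_force: 109.7
```

>>> {"api": "apply_moves", "payload": {"rows": [[[0,0,0],[0,0,0]],[[0,0,0],[0,0,0]],[[0,0,0],[0,0,0]],[[0,0,0],[0,0,0]],[[0,0,0],[0,0,0]],[[0,0,0],[0,0,0]]], "jaw": 1}}

```text
clock: 21.75
tcp_pos: [0.4625, 0.2623, 0.0292]
orientation: [0.071, -3.139, -0.0]
contact_force: [0.5, -0.6, -0.4]
grip_width: 0.0854
gripper_force: 0.0
```

>>> {"api": "apply_moves", "payload": {"rows": [[[0,0,-0.1],[0,0,0]],[[0,0,-0.3],[0,0,0]],[[0,0,-0.5],[0,0,0]],[[0,0,-0.7],[0,0,0]],[[0,0,-0.8],[0,0,0]],[[0,0,-0.8],[0,0,0]]]}}

```text
clock: 22.5
tcp_pos: [0.4638, 0.263, 0.2313]
orientation: [-0.071, 3.138, 0.002]
contact_force: [0.0, -0.7, -0.9]
grip_width: 0.0854
gripper_force: 0.0
```

```bash
python3 -c "
from h import *
g=grab('side','s5.png')"
```

```text
(no output)
```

View pics/s5.png

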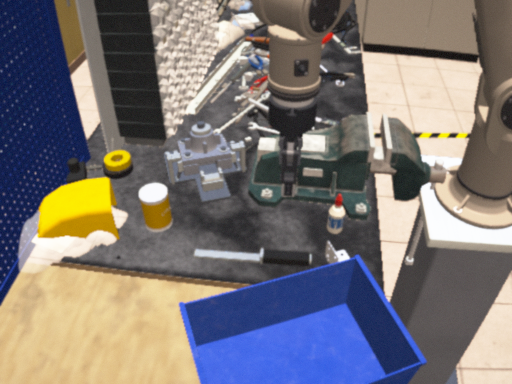

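The bar lies flat from (195,255) to (312,257), the foot is still raised, and the bottle, tin and bracket haven't moved. Handing in.

```bash
python3 -c "
from bench import job
print(job.hand_in())"
```

```text
the job is handed in; nothing more can be done
None
```

The foot was levered up to its stops and now rests on its catches, raised evenly on both sides as far as the side camera shows; the bar lies flat where it first lay, the bottle, tin and bracket were not moved, and I handed the job in at about 22.5 s.

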